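# Change to the long sharpening plate

## Task

Slide the longest of the three sharpening plates straight up out of the slotted rack, lean it on the sloped wooden rest and let go of it there. Then take it again and lay it flat on the raised bed of the holder, between the two end stops, centred and square to the bed. Do not drop it, and leave the other plates and the things on the bench where they are.

Things in the scene. Friction and masses are not known exactly. Their poses are not given: they have to be found in the camera images.
- long_plate: the longest flat sharpening plate, 8 x 60 x 150 mm (x thickness, y width, z length), grey metal, about 0.2 kg; it stands upright in one of the three rack slots. Origin: centre of its lower 8 x 60 mm end; z along its length, up at the start; both faces are alike
- plate_centre (a point): the middle of the long plate, 75 mm along its z from the origin
- mid_plate: plate of the same make, 8 x 60 x 105 mm, in another slot of the rack; origin: centre of its lower end
- short_plate: plate of the same make, 8 x 60 x 80 mm, in another slot of the rack; origin: centre of its lower end
- rack: fixed wooden rack, 166 (x) x 85 (y) x 62 mm high; origin: centre of its underside, z up. Three slots side by side at x = -50, 0 and +50 mm, each 12 mm (x) by 65 mm (y), open on top, floor 12 mm above the bench, 50 mm deep. The plates' faces look to +x and -x of the rack; which plate is in which slot varies. Plate tops are 162, 117 and 92 mm above the bench
- rest: fixed wooden rest: flat base 130 (x) x 90 (y) x 15 mm and a narrow sloped back (26 mm wide, 90 mm long, free space on both sides and above) that rises towards -x of the rest (about to the robot's right, world -y), 40 degrees from vertical, from a ledge. Origin: centre of the underside, z up; a leaning plate's middle lies over x = -17 mm
- slope: sloped part of the rest. Origin: inner corner of back and ledge, 35 mm above the bench, mid-width. z runs up along the back (40 degrees from vertical, leaning to the robot's right), x square to the back, facing up and left, y level. Back: x = 0, z 0 to 90 mm; ledge: z = 0, x 0 to 24 mm, 50 mm wide. The plate stands on the ledge, a face on the back, its middle at x 4, y 0, z 75 mm
- holder: fixed wooden plate holder, origin: centre of the underside, z up. Base 230 (x) x 100 (y) x 12 mm; raised bed 44 mm wide (y), top 50 mm above the bench; at each end (x) a stop 14 mm thick, 60 mm wide, 6 mm above the bed, 158 mm between the stops. The plate lies lengthwise along x, standing 8 mm past the bed on each side, its middle at x 0, y 0, z 54 mm
- tape: bystander: roll of pale tape lying flat, 70 mm across, 22 mm high
- screwdriver: bystander: screwdriver 190 mm long lying on the bench between rest and holder
- hammer: bystander: hammer 220 mm long lying beyond the rest
- tray: bystander: white plastic tray 110 x 180 x 40 mm, far right
- mug: bystander: white mug, 76 mm across, 90 mm high, beyond the rest
- offcut: bystander: block of pale wood 70 x 90 x 45 mm, far left
- jar: bystander: amber glass jar, 60 mm across, 75 mm high, between rack and rest, towards the far side
Mind the look-alikes: they are no part of the job. Leave any pink look-alike of the holder alone.

How it is judged (in metres and radians):
On the way, in this order (a step that is already met when the one before it is completed fails the run):
1. the long plate is lifted clear of its slot, upright (z of plate_centre in the frame of rack above 0.14 m and angle between long_plate's own z axis and vertical below 0.3 rad), for 0.05 s.
2. the long plate leans on the rest, its end on the ledge and its face on the back (middle within 6 mm of its place, 12 mm sideways, about 5 degrees), at rest and let go of (x of plate_centre in the frame of slope between -0.002 and 0.01 m and z of plate_centre in the frame of slope between 0.069 and 0.081 m and y of plate_centre in the frame of slope between -0.012 and 0.012 m and angle between the z axis of long_plate and the z axis of slope, either way round below 0.09 rad and angle between the x axis of long_plate and the x axis of slope, either way round below 0.09 rad and contact force between long_plate and the fingers below 0.1 N and linear speed of long_plate below 0.02 m/s and angular speed of long_plate below 0.2 rad/s), for 0.25 s.
At the end, for the whole second after the job is handed in: The long plate lies flat and still on the bed of the holder, between the end stops (middle within 6 mm lengthways, 10 mm sideways and 2.5 mm in height of its place; flat within 2 degrees, square within 6 degrees), released; the other two plates are still in the rack (x of plate_centre in the frame of holder between -0.006 and 0.006 m and y of plate_centre in the frame of holder between -0.01 and 0.01 m and z of plate_centre in the frame of holder between 0.0515 and 0.0565 m and angle between the x axis of long_plate and the z axis of holder, either way round below 0.04 rad and angle between the z axis of long_plate and the x axis of holder, either way round below 0.1 rad and linear speed of long_plate below 0.02 m/s and angular speed of long_plate below 0.2 rad/s); the robot touches nothing.
It fails at once if another plate is moved more than 25 mm (distance of any of mid_plate, short_plate from where it was at the start of the episode above 0.025 m).
It fails at once if a bystander is moved more than 30 mm (distance of any of tape, screwdriver, hammer, tray, mug, offcut, jar from where it was at the start of the episode above 0.03 m).
It fails at once if the long plate is dropped (faster than 0.7 m/s while not in the fingers) (linear speed of long_plate above 0.7 m/s and contact force between long_plate and the fingers below 0.05 N).
It also fails if it takes over 70 s, if anything falls off the work surface, if the arm or the gripper's body presses on something with over 40 N, if the wrist force passes 120 N, or if a joint passes its speed limit or range.

## Robot

A 6-joint arm with a two-finger parallel gripper is mounted at the origin on the work surface. World frame = base frame: x ahead of the robot, y to its left, z up, the work surface at z = 0. Lengths are in mm, angles in rad, forces in N, time in s.
With the tool pointing down it reaches from about 325 to 850 mm from the base axis. Payload 15.5 kg.
Tool frame: the origin (TCP) lies midway between the tips of the shut fingers; the grasp point (between the pads) lies 19 mm behind it; z points along the fingers, y is the line along which they close (so a half turn about z gives the same grasp; the last joint's range is limited). The gripper opens to 91 mm and grips with 3 to 60 N. Pads are 32 mm wide; open, the fingers measure 118 mm over their backs; the gripper's body (76 mm by 178 mm) begins 60 mm behind the grasp point.
Start: joints at [-1.206, 0.494, 1.345, -0, 1.302, -0.096], TCP at [277.917, -559.811, 213.915] pointing down, gripper open.
Joint ranges: [-2.91, 2.91], [-0.82, 2.16], [0.22, 2.67], [-1.22, 4.37], [0.12, 2.79], [-3.08, 3.08]. Speed limits (rad/s): [1.89, 1.89, 2.57, 3.01, 3.01, 3.01].

## Interface

Orientations are given as a 3x3 rotation matrix whose columns are the frame's x, y, z axes.
In Python, from workcell import r, imaging, finish_job gives the robot as it stands. The module is installed in compiled form; this text tells all that it offers.
- The arm moves only by the tool move_arm, never from a script. Its argument "increments" is a list of rows, each an object with "fingers": the opening, from 0 (shut) to 1 (fully open); "xyz": the shift along the tool's x, y, z in m, a list of three; "yaw": the turn about the tool's z in degrees. In form: [{"fingers": fingers, "xyz": [x, y, z], "yaw": yaw}, ...]. A call has exactly 5 rows; each row shifts and turns the commanded pose from where the row before left it, along the tool's axes as they then stand; what a row does not reach is not made up. A row lasts 1/12 s, in which the tool goes at most 41.7 mm and 7.16 degrees, less where a joint would pass 70% of its speed; a pose out of reach is approached as far as the arm can. A call with a gripper value outside its range is refused whole. The fingers move at their own pace and stop on an object; the grip force is fixed at half the most. Time passes only in rows, so rows that do not move let the fingers close, or fill a call up. It gives the time, the measured TCP pose, the force, the opening and the grip force at its end, in the units of the state.
- r.sense(): the state, without advancing time (a new reading comes with each control period).
- imaging.snapshot(name): name is "scene" or "top" or "wrist"; returns the picture (480x640x3 uint8, red, green, blue); there is no depth.
- imaging.get_calibration(name): a dict with "fovy" (degrees; the focal length in pixels is half the picture's height over the tangent of half this angle, whatever the lens; pixels are square), "cx", "cy" (the principal point, pixels), "k1" (the pictures are not rectified: a ray, as slopes to the right and down, at radius r is drawn at 1 + k1 r^2 times it, then the intrinsics apply), "T" (4x4, takes a point from camera to world coordinates); the wrist camera has in their place "tool_from_camera" (4x4, takes a point from camera to tool coordinates, whose origin is the TCP and whose axes are the flange's). Camera axes: x right, y down, z forward; pixel columns grow to the right and rows downward; lengths in mm; the calibration is good to about 2 mm. A picture is of the moment at which its call begins: read the wrist's pose just before it. get_calibration takes no time and is no camera call.
- finish_job(): hands the job in; it is judged then, once.
Trained networks look in the newest picture that a camera, given by its name, has taken for a name from the list of things; names that differ only in an ending like _2 or _b are one class to them, and where a whole thing is asked for, a point or a joint stands for the part that bears it (a point fixed in the world has none). Each returns a list of dicts, best first, with "p" (0 to 1); they miss things now and then, are a little off and sometimes report something else, mostly with a low value. They report only what shows in the picture. A call takes as long as a camera call. They do not tell look-alikes from the thing itself.
- imaging.find_in(query, camera): "bbox" ([left, top, width, height] in pixels, round what is visible of it).
- imaging.masks_of(query, camera): "pixels" (480x640 bool, what is visible of it) and "bbox" ([left, top, width, height] in pixels, round what is visible of it).
- imaging.tip_of(query, camera): "point" ([column, row] in pixels: a listed point, or the origin of a listed thing).
The state is a dict: "time": time; "joint_pos": joint angles; "qvel": joint speeds; "tau": joint torques, N m; "ee_pos": TCP position; "tcp_rot": TCP orientation; "force": force on the tool from outside, world axes, zero at the start; "torque": the same for the moment, N m; "grip_width": finger opening in mm; "finger_force": force on a finger pad.
Only numpy, scipy, OpenCV 4.12 (cv2) and the standard library are available. Lean on these libraries where they do the work, as an engineer would, in place of code of your own. Each camera call takes 0.05 s, during which the arm holds its last target. There are 200 camera calls.

## Working session

There is one attempt and no reset: what is moved stays moved. The work goes in short steps, Python scripts to look and compute and a tool call to move; the robot and the scene stay as the last step left them, time stands still between calls to the robot, and variables do not carry over. Pictures are saved under pics/ and viewed, at most 10 in all, crops included, and the job is handed in when it is done.

Besides the shell and the picture viewer there is one more tool, called as name(argument=value, ...), one argument or row to a line, values as JSON. move_arm: Moves the arm, as the interface text tells. Its arguments: {"type":"object","properties":{"increments":{"type":"array"}},"required":["increments"]}

```bash
mkdir -p pics; cat > h.py <<'E'
import numpy as np, cv2
from workcell import r, imaging, finish_job
def cam(n):
    c=imaging.get_calibration(n)
    if n=="wrist":
        s=r.sense(); T=np.eye(4); T[:3,:3]=s["tcp_rot"]; T[:3,3]=s["ee_pos"]; c["T"]=T@np.array(c["tool_from_camera"])
    c["f"]=240/np.tan(np.radians(c["fovy"])/2); c["T"]=np.array(c["T"]); return c
def ray(c,p):
    d=(np.array(p,float)-[c["cx"],c["cy"]])/c["f"]; u=d.copy()
    for _ in range(20): u=d/(1+c["k1"]*(u@u))
    v=c["T"][:3,:3]@[u[0],u[1],1]; return c["T"][:3,3],v
def atz(c,p,z):
    o,v=ray(c,p); return (o+v*(z-o[2])/v[2])
def proj(c,P):
    q=np.linalg.inv(c["T"])@np.append(P,1); u=q[:2]/q[2]; u=u*(1+c["k1"]*(u@u)); return u*c["f"]+[c["cx"],c["cy"]]
def snap(n):
    c=cam(n); im=imaging.snapshot(n); return c,im
def save(im,f): cv2.imwrite("pics/"+f,cv2.cvtColor(np.ascontiguousarray(im),cv2.COLOR_RGB2BGR))
E
python3 - <<'E'
from h import *
np.set_printoptions(precision=1,suppress=True)
for n in("top","scene"):
    c,im=snap(n); save(im,n+"1.png"); print(n,c["f"],c["k1"],c["T"])
    for q in("long_plate","mid_plate","short_plate","rack","rest","holder"):
        print(q,[(np.round(d["p"],2),np.round(d["bbox"])) for d in imaging.find_in(q,n)])
E
```

```text
top 536.1076272987992 -0.05907068731093606 [[   0.    -1.     0.1  414. ]
 [  -1.    -0.     0.    34.5]
 [  -0.    -0.1   -1.  1253.8]
 [   0.     0.     0.     1. ]]
long_plate [(np.float64(0.88), array([185., 209.,  41.,   9.]))]
mid_plate [(np.float64(0.51), array([193., 257.,  33.,   7.]))]
short_plate [(np.float64(0.53), array([201., 237.,  28.,   7.]))]
rack [(np.float64(0.63), array([196., 199.,  42.,  76.])), (np.float64(0.54), array([188., 205.,  41.,  18.])), (np.float64(0.38), array([312., 229.,  45.,  22.]))]
rest [(np.float64(0.62), array([308., 219.,  56.,  38.]))]
holder [(np.float64(0.63), array([417., 307.,  50.,  76.])), (np.float64(0.57), array([448., 173.,  63., 106.]))]
scene 592.4182643281829 -0.1473532096345297 [[   0.6    0.6   -0.5 1088.8]
 [   0.8   -0.5    0.4 -455.6]
 [  -0.    -0.6   -0.8  982.6]
 [   0.     0.     0.     1. ]]
long_plate [(np.float64(0.87), array([430., 158.,  26.,  48.]))]
mid_plate [(np.float64(0.87), array([395., 149.,  19.,  34.]))]
short_plate [(np.float64(0.61), array([412., 174.,  18.,  22.]))]
rack [(np.float64(0.72), array([377., 167.,  85.,  69.])), (np.float64(0.35), array([289., 240.,  78.,  64.]))]
rest [(np.float64(0.65), array([286., 241.,  79.,  63.])), (np.float64(0.25), array([305., 237.,  48.,  32.]))]
holder [(np.float64(0.93), array([109., 206.,  99.,  89.])), (np.float64(0.64), array([154., 318.,  89., 124.]))]
```

View pics/top1.png

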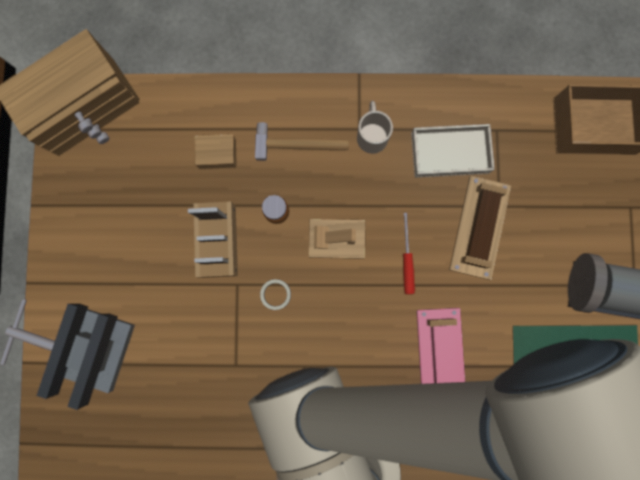

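View pics/scene1.png

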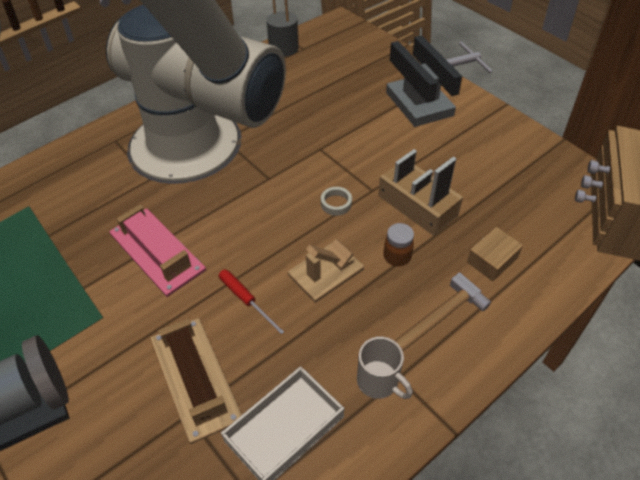

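```bash
python3 - <<'E'
from h import *
np.set_printoptions(precision=3,suppress=True)
c,im=snap("top"); print("top")
for q,z in(("long_plate",162),("rack",62),("rest",15),("holder",12)):
    for d in imaging.masks_of(q,"top")[:2]:
        m=d["pixels"].astype(np.uint8); cs,_=cv2.findContours(m,0,2); k=max(cs,key=cv2.contourArea)
        W=np.array([atz(c,p[0],z)[:2] for p in k],np.float32); print(q,round(d["p"],2),cv2.minAreaRect(W),len(k))
c2=cam("scene")
for q in("long_plate","rest","holder","rack"):
  imaging
print(imaging.get_calibration("wrist")); print(r.sense()["tcp_rot"])
a=im[190:290,180:380]; a=cv2.resize(a,None,fx=4,fy=4,interpolation=cv2.INTER_CUBIC); save(a,"crop.png")
E
```

```text
top
long_plate 0.73 ((576.3831176757812, 276.9522705078125), (22.695253372192383, 74.36985778808594), 3.30816650390625) 29
long_plate 0.72 ((586.7508544921875, 138.5234375), (58.50442886352539, 53.691810607910156), 0.6271188259124756) 38
rack 0.89 ((533.9520874023438, 280.7862854003906), (168.85145568847656, 96.7562484741211), 1.6671867370605469) 93
rest 0.69 ((805.279296875, -81.8613510131836), (81.3892822265625, 121.70159912109375), 67.42320251464844) 66
rest 0.57 ((541.2432861328125, 9.650184631347656), (91.08349609375, 130.463623046875), 0.19597698748111725) 24
holder 0.89 ((570.5105590820312, -328.2662658691406), (103.61731719970703, 232.80455017089844), 76.21155548095703) 120
holder 0.8 ((296.25103759765625, -229.9646453857422), (170.6498565673828, 104.20285034179688), 2.8180599212646484) 47
{'fovy': 69.10114838986082, 'cx': 321.3024784849894, 'cy': 238.24172964794639, 'k1': -0.0351239547823747, 'tool_from_camera': array([[   0.001,   -0.96 ,   -0.281,   79.166],
       [   1.   ,    0.   ,    0.001,   -0.263],
       [  -0.001,   -0.281,    0.96 , -171.861],
       [   0.   ,    0.   ,    0.   ,    1.   ]])}
[[ 0.896  0.445  0.   ]
 [ 0.445 -0.896  0.   ]
 [ 0.    -0.    -1.   ]]
```

View pics/crop.png

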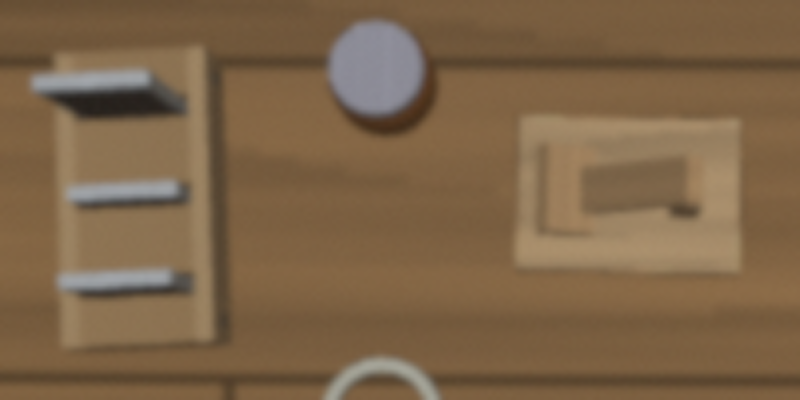

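move_arm(
  increments=[
    {"fingers":1,"xyz":[0.035,-0.0117,0],"yaw":0},
    {"fingers":1,"xyz":[0.035,-0.0117,0],"yaw":0},
    {"fingers":1,"xyz":[0.035,-0.0117,0],"yaw":0},
    {"fingers":1,"xyz":[0.035,-0.0117,0],"yaw":0},
    {"fingers":1,"xyz":[0.035,-0.0117,0],"yaw":0},
  ],
)

```text
time: 1.37
ee_pos: [409.6, -428.3, 214.0]
tcp_rot: [[0.896, 0.444, 0.0], [0.444, -0.896, -0.0], [0.0, 0.0, -1.0]]
force: [0.7, -0.0, 0.5]
grip_width: 91.3
finger_force: 0.0
```

move_arm(
  increments=[
    {"fingers":1,"xyz":[0.035,-0.0117,0],"yaw":0},
    {"fingers":1,"xyz":[0.035,-0.0117,0],"yaw":0},
    {"fingers":1,"xyz":[0.035,-0.0117,0],"yaw":0},
    {"fingers":1,"xyz":[0.035,-0.0117,0],"yaw":0},
    {"fingers":1,"xyz":[0,0,0],"yaw":0},
  ],
)

```text
time: 1.78
ee_pos: [517.0, -321.0, 214.0]
tcp_rot: [[0.894, 0.448, 0.001], [0.448, -0.894, 0.001], [0.002, -0.0, -1.0]]
force: [-0.7, 0.8, -0.8]
grip_width: 91.4
finger_force: 0.0
```

```bash
python3 - <<'E'
from h import *
np.set_printoptions(precision=3,suppress=True)
s=r.sense();print(s["time"],s["ee_pos"],s["qvel"])
c,im=snap("wrist"); save(im,"w_hold.png")
for d in imaging.masks_of("holder","wrist")[:3]:
    m=d["pixels"].astype(np.uint8); cs,_=cv2.findContours(m,0,2); k=max(cs,key=cv2.contourArea)
    W=np.array([atz(c,p[0],12)[:2] for p in k],np.float32); print(round(d["p"],2),d["bbox"],cv2.minAreaRect(W))
E
```

```text
1.7833 [ 517.019 -320.993  213.975] [-0.082 -0.007  0.02  -0.032 -0.007 -0.097]
0.85 [145.4, 265.8, 54.0, 56.6] ((350.79425048828125, -193.68235778808594), (45.83299255371094, 81.42448425292969), 69.06512451171875)
0.73 [249.4, 51.6, 209.8, 225.4] ((568.6569213867188, -329.1463623046875), (101.56389617919922, 231.30531311035156), 76.40962982177734)
```

View pics/w_hold.png

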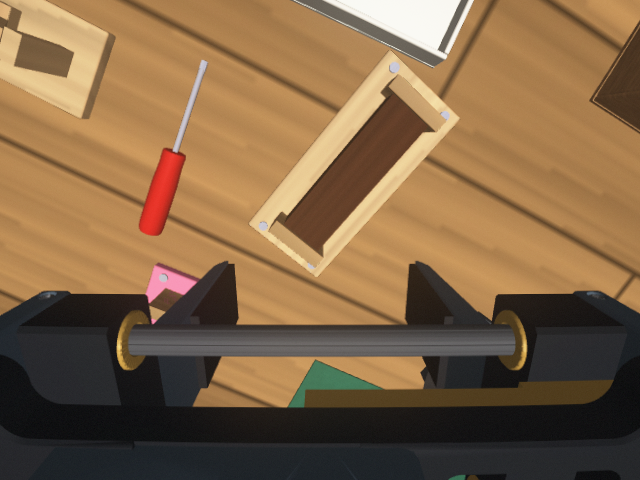

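move_arm(
  increments=[
    {"fingers":1,"xyz":[0,0,0],"yaw":6.2},
    {"fingers":1,"xyz":[0,0,0],"yaw":6.2},
    {"fingers":1,"xyz":[0,0,0],"yaw":6.2},
    {"fingers":1,"xyz":[0,0,0],"yaw":6.2},
    {"fingers":1,"xyz":[0,0,0],"yaw":0},
  ],
)

```text
time: 2.3
ee_pos: [512.4, -326.5, 213.9]
tcp_rot: [[1.0, 0.021, -0.0], [0.021, -1.0, -0.0], [-0.0, 0.0, -1.0]]
force: [-0.2, 0.3, 0.5]
grip_width: 90.7
finger_force: 0.0
```

move_arm(
  increments=[
    {"fingers":1,"xyz":[-0.0041,-0.039,0],"yaw":0},
    {"fingers":1,"xyz":[-0.0041,-0.039,0],"yaw":0},
    {"fingers":1,"xyz":[-0.0041,-0.039,0],"yaw":0},
    {"fingers":1,"xyz":[-0.0041,-0.039,0],"yaw":0},
    {"fingers":1,"xyz":[-0.0041,-0.039,0],"yaw":0},
  ],
)

```text
time: 2.72
ee_pos: [486.3, -130.3, 214.0]
tcp_rot: [[1.0, 0.031, 0.0], [0.031, -1.0, -0.0], [0.0, 0.0, -1.0]]
force: [1.5, -1.3, 1.4]
grip_width: 91.2
finger_force: 0.0
```

move_arm(
  increments=[
    {"fingers":1,"xyz":[-0.0041,-0.039,0],"yaw":0},
    {"fingers":1,"xyz":[-0.0041,-0.039,0],"yaw":0},
    {"fingers":1,"xyz":[-0.0041,-0.039,0],"yaw":0},
    {"fingers":1,"xyz":[0,0,0],"yaw":0},
    {"fingers":1,"xyz":[0,0,0],"yaw":0},
  ],
)

```text
time: 3.13
ee_pos: [471.3, -13.4, 214.1]
tcp_rot: [[0.999, 0.034, 0.0], [0.034, -0.999, -0.0], [0.0, 0.0, -1.0]]
force: [0.4, -1.2, 0.3]
grip_width: 91.2
finger_force: 0.0
```

```bash
python3 - <<'E'
from h import *
np.set_printoptions(precision=3,suppress=True)
s=r.sense();print(s["time"],s["ee_pos"],s["tcp_rot"])
c,im=snap("wrist"); save(im,"w_rest.png")
for d in imaging.masks_of("rest","wrist")[:3]:
    m=d["pixels"].astype(np.uint8); cs,_=cv2.findContours(m,0,2); k=max(cs,key=cv2.contourArea)
    W=np.array([atz(c,p[0],15)[:2] for p in k],np.float32); print(round(d["p"],2),d["bbox"],cv2.minAreaRect(W))
E
```

```text
3.1333 [471.33  -13.411 214.142] [[ 0.999  0.034  0.   ]
 [ 0.034 -0.999 -0.   ]
 [ 0.     0.    -1.   ]]
0.77 [240.0, 97.9, 127.2, 97.3] ((540.0162353515625, 8.501007080078125), (130.9293670654297, 90.71391296386719), 89.26964569091797)
```

View pics/w_rest.png

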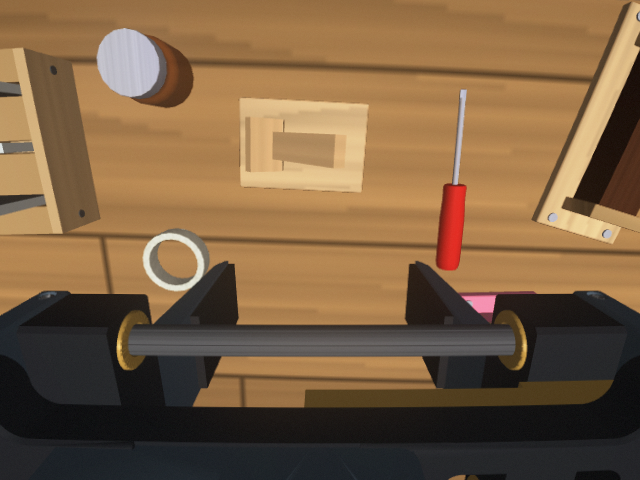

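move_arm(
  increments=[
    {"fingers":1,"xyz":[0.006,-0.0366,0],"yaw":0},
    {"fingers":1,"xyz":[0.006,-0.0366,0],"yaw":0},
    {"fingers":1,"xyz":[0.006,-0.0366,0],"yaw":0},
    {"fingers":1,"xyz":[0.006,-0.0366,0],"yaw":0},
    {"fingers":1,"xyz":[0.006,-0.0366,0],"yaw":0},
  ],
)

```text
time: 3.65
ee_pos: [497.5, 169.4, 213.9]
tcp_rot: [[1.0, 0.027, 0.0], [0.027, -1.0, -0.0], [0.0, 0.0, -1.0]]
force: [0.6, -0.1, 0.7]
grip_width: 91.1
finger_force: 0.0
```

move_arm(
  increments=[
    {"fingers":1,"xyz":[0.006,-0.0366,0],"yaw":0},
    {"fingers":1,"xyz":[0.006,-0.0366,0],"yaw":0},
    {"fingers":1,"xyz":[0.006,-0.0366,0],"yaw":0},
    {"fingers":1,"xyz":[0,0,0],"yaw":0},
    {"fingers":1,"xyz":[0,0,0],"yaw":0},
  ],
)

```text
time: 4.07
ee_pos: [512.5, 279.7, 213.4]
tcp_rot: [[1.0, 0.03, -0.0], [0.03, -1.0, -0.0], [-0.0, 0.0, -1.0]]
force: [-0.2, -1.4, -0.9]
grip_width: 91.3
finger_force: 0.0
```

```bash
python3 - <<'E'
from h import *
np.set_printoptions(precision=3,suppress=True)
s=r.sense();print(s["time"],s["ee_pos"],s["tcp_rot"])
c,im=snap("wrist"); save(im,"w_rack.png")
for q,z in(("rack",62),("long_plate",162)):
  for d in imaging.masks_of(q,"wrist")[:3]:
    m=d["pixels"].astype(np.uint8); cs,_=cv2.findContours(m,0,2); k=max(cs,key=cv2.contourArea)
    W=np.array([atz(c,p[0],z)[:2] for p in k],np.float32); print(q,round(d["p"],2),d["bbox"],cv2.minAreaRect(W))
E
```

```text
4.0667 [512.514 279.681 213.402] [[ 1.    0.03 -0.  ]
 [ 0.03 -1.   -0.  ]
 [-0.    0.   -1.  ]]
rack 0.79 [263.4, 107.0, 94.5, 176.9] ((533.1041259765625, 286.82196044921875), (167.42706298828125, 86.60308074951172), 3.457352876663208)
long_plate 0.61 [262.0, 137.0, 97.0, 23.2] ((583.986328125, 289.0351257324219), (9.942937850952148, 59.47756576538086), 3.1254172325134277)
```

View pics/w_rack.png

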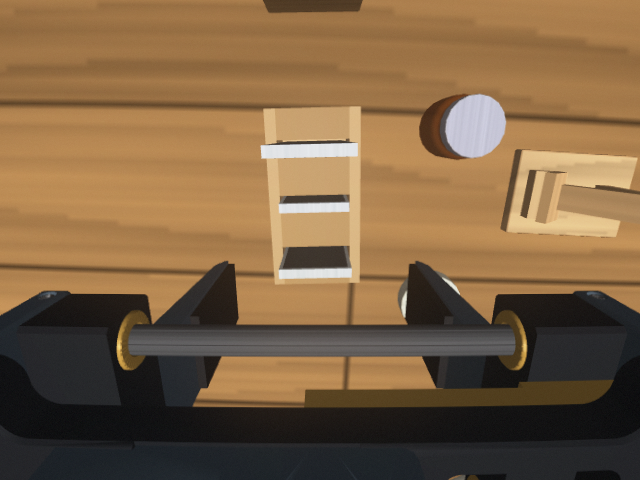

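move_arm(
  increments=[
    {"fingers":1,"xyz":[0,0,0],"yaw":-1.6},
    {"fingers":1,"xyz":[0.036,-0.0027,0],"yaw":0},
    {"fingers":1,"xyz":[0.036,-0.0026,0],"yaw":0},
    {"fingers":1,"xyz":[0,0,0],"yaw":0},
    {"fingers":1,"xyz":[0,0,0.03],"yaw":0},
  ],
)

```text
time: 4.63
ee_pos: [588.0, 288.1, 188.3]
tcp_rot: [[0.999, 0.053, 0.009], [0.053, -0.999, 0.003], [0.009, -0.003, -1.0]]
force: [1.5, -0.0, 0.3]
grip_width: 90.9
finger_force: 0.0
```

move_arm(
  increments=[
    {"fingers":1,"xyz":[0,0,0.035],"yaw":0},
    {"fingers":1,"xyz":[0,0,0.035],"yaw":0},
    {"fingers":1,"xyz":[0,0,0.02],"yaw":0},
    {"fingers":1,"xyz":[0,0,0],"yaw":0},
    {"fingers":1,"xyz":[0,0,0],"yaw":0},
  ],
)

```text
time: 5.05
ee_pos: [583.1, 287.5, 93.8]
tcp_rot: [[0.999, 0.055, -0.001], [0.055, -0.999, -0.001], [-0.002, 0.001, -1.0]]
force: [-0.1, 0.5, 1.8]
grip_width: 91.2
finger_force: 0.0
```

move_arm(
  increments=[
    {"fingers":0.5,"xyz":[0,0,0],"yaw":0},
    {"fingers":0.5,"xyz":[0,0,0],"yaw":0},
    {"fingers":0.5,"xyz":[0,0,0],"yaw":0},
    {"fingers":0.5,"xyz":[0,0,0],"yaw":0},
    {"fingers":0.5,"xyz":[0,0,0],"yaw":0},
  ],
)

```text
time: 5.47
ee_pos: [583.4, 289.0, 94.7]
tcp_rot: [[0.998, 0.056, 0.001], [0.056, -0.998, 0.0], [0.001, -0.0, -1.0]]
force: [0.0, 1.6, 0.7]
grip_width: 60.6
finger_force: 1.1
```

move_arm(
  increments=[
    {"fingers":0,"xyz":[0,0,0],"yaw":0},
    {"fingers":0,"xyz":[0,0,0],"yaw":0},
    {"fingers":0,"xyz":[0,0,0],"yaw":0},
    {"fingers":0,"xyz":[0,0,-0.01],"yaw":0},
    {"fingers":0,"xyz":[0,0,-0.02],"yaw":0},
  ],
)

```text
time: 5.88
ee_pos: [581.8, 288.4, 122.6]
tcp_rot: [[0.998, 0.056, -0.004], [0.056, -0.998, -0.001], [-0.004, 0.001, -1.0]]
force: [-0.1, 0.1, -2.1]
grip_width: 59.5
finger_force: 30.0
```

move_arm(
  increments=[
    {"fingers":0,"xyz":[0,0,-0.025],"yaw":0},
    {"fingers":0,"xyz":[0,0,-0.025],"yaw":0},
    {"fingers":0,"xyz":[0,0,-0.025],"yaw":0},
    {"fingers":0,"xyz":[0,0,-0.025],"yaw":0},
    {"fingers":0,"xyz":[0,0,0],"yaw":0},
  ],
)

```text
time: 6.3
ee_pos: [585.0, 289.7, 229.8]
tcp_rot: [[0.998, 0.056, 0.007], [0.056, -0.998, 0.003], [0.007, -0.002, -1.0]]
force: [0.7, -0.1, -1.1]
grip_width: 59.9
finger_force: 30.0
```

move_arm(
  increments=[
    {"fingers":0,"xyz":[0,0,0],"yaw":-7.1},
    {"fingers":0,"xyz":[0,0,0],"yaw":-7.1},
    {"fingers":0,"xyz":[0,0,0],"yaw":-7.1},
    {"fingers":0,"xyz":[0,0,0],"yaw":-7.1},
    {"fingers":0,"xyz":[0,0,0],"yaw":-7.1},
  ],
)

```text
time: 6.72
ee_pos: [582.8, 288.8, 223.9]
tcp_rot: [[0.776, 0.63, -0.001], [0.63, -0.776, -0.0], [-0.001, -0.0, -1.0]]
force: [-0.3, 0.1, -1.0]
grip_width: 59.8
finger_force: 30.0
```

move_arm(
  increments=[
    {"fingers":0,"xyz":[0,0,0],"yaw":-7.1},
    {"fingers":0,"xyz":[0,0,0],"yaw":-7.1},
    {"fingers":0,"xyz":[0,0,0],"yaw":-7.1},
    {"fingers":0,"xyz":[0,0,0],"yaw":-7.1},
    {"fingers":0,"xyz":[0,0,0],"yaw":-7.1},
  ],
)

```text
time: 7.13
ee_pos: [582.8, 288.8, 223.9]
tcp_rot: [[0.266, 0.964, -0.001], [0.964, -0.266, -0.0], [-0.0, -0.001, -1.0]]
force: [-0.1, -0.6, -1.3]
grip_width: 60.0
finger_force: 30.0
```

move_arm(
  increments=[
    {"fingers":0,"xyz":[0,0,0],"yaw":-7.1},
    {"fingers":0,"xyz":[0,0,0],"yaw":-7.1},
    {"fingers":0,"xyz":[0,0,0],"yaw":-0.8},
    {"fingers":0,"xyz":[0,0,0],"yaw":0},
    {"fingers":0,"xyz":[0,0,0],"yaw":0},
  ],
)

```text
time: 7.55
ee_pos: [583.0, 288.9, 223.9]
tcp_rot: [[0.018, 1.0, -0.0], [1.0, -0.018, -0.0], [-0.0, -0.0, -1.0]]
force: [1.3, 0.1, -1.8]
grip_width: 59.6
finger_force: 30.0
```

move_arm(
  increments=[
    {"fingers":0,"xyz":[-0.0352,-0.00544,0],"yaw":0},
    {"fingers":0,"xyz":[-0.0352,-0.00544,0],"yaw":0},
    {"fingers":0,"xyz":[-0.0352,-0.00544,0],"yaw":0},
    {"fingers":0,"xyz":[-0.0352,-0.00544,0],"yaw":0},
    {"fingers":0,"xyz":[-0.0352,-0.00544,0],"yaw":0},
  ],
)

```text
time: 7.97
ee_pos: [552.8, 111.9, 224.0]
tcp_rot: [[0.017, 1.0, 0.0], [1.0, -0.017, -0.0], [-0.0, 0.0, -1.0]]
force: [1.4, 0.1, -0.7]
grip_width: 59.5
finger_force: 30.0
```

move_arm(
  increments=[
    {"fingers":0,"xyz":[-0.0352,-0.00544,0],"yaw":0},
    {"fingers":0,"xyz":[-0.0352,-0.00544,0],"yaw":0},
    {"fingers":0,"xyz":[0,0,0.03],"yaw":0},
    {"fingers":0,"xyz":[0,0,0.03],"yaw":0},
    {"fingers":0,"xyz":[0,0,0],"yaw":0},
  ],
)

```text
time: 8.38
ee_pos: [538.9, 42.4, 159.9]
tcp_rot: [[0.018, 1.0, -0.007], [1.0, -0.018, 0.0], [0.0, -0.007, -1.0]]
force: [-1.8, 0.1, -2.7]
grip_width: 59.5
finger_force: 30.0
```

```bash
python3 - <<'E'
from h import *
s=r.sense();print(s["time"],s["ee_pos"])
c,im=snap("scene"); 
print(imaging.find_in("long_plate","scene"))
P=np.array(s["ee_pos"]); 
for dz in(-82,19,68): print(dz,proj(c,P+[0,0,dz]))
a=im[130:310,220:440]; a=cv2.resize(a,None,fx=3,fy=3,interpolation=cv2.INTER_CUBIC); save(a,"s2.png")
E
```

```text
8.3833 [538.8952718   42.41281929 159.93238821]
[{'bbox': [325.8, 179.7, 24.4, 68.5], 'p': 0.91}]
-82 [339.10494449 239.40989832]
19 [339.84317556 204.66717136]
68 [340.23014806 185.99395844]
```

View pics/s2.png

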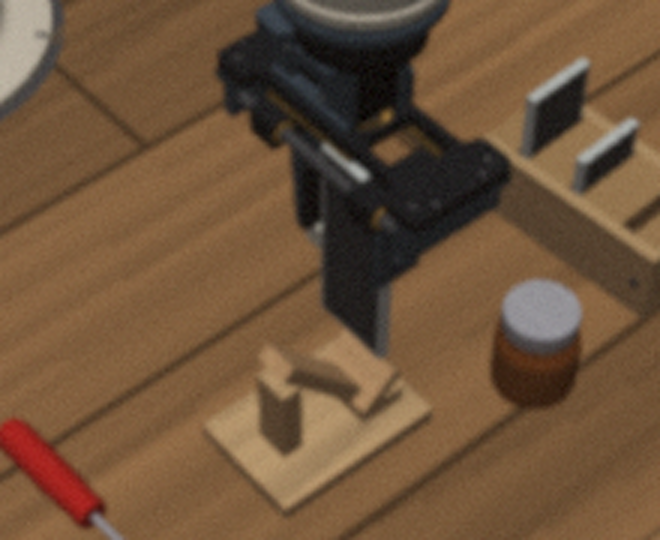

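move_arm(
  increments=[
    {"fingers":0,"xyz":[-0.001,0,0.01],"yaw":0},
    {"fingers":0,"xyz":[-0.001,0,0.01],"yaw":0},
    {"fingers":0,"xyz":[0,0,0.01],"yaw":0},
    {"fingers":0,"xyz":[0,0,0.009],"yaw":0},
    {"fingers":0,"xyz":[0,0,0],"yaw":0},
  ],
)

```text
time: 8.9
ee_pos: [541.3, 40.8, 123.4]
tcp_rot: [[0.014, 1.0, -0.001], [1.0, -0.014, -0.001], [-0.001, -0.001, -1.0]]
force: [0.1, -1.2, -0.4]
grip_width: 59.6
finger_force: 30.0
```

move_arm(
  increments=[
    {"fingers":0,"xyz":[0,0,0],"yaw":0},
    {"fingers":0,"xyz":[0,0,0],"yaw":0},
    {"fingers":0,"xyz":[0,0,0.001],"yaw":0},
    {"fingers":0,"xyz":[0,0,0.001],"yaw":0},
    {"fingers":0,"xyz":[0,0,0.0],"yaw":0},
  ],
)

```text
time: 9.32
ee_pos: [541.9, 41.0, 123.3]
tcp_rot: [[0.014, 1.0, 0.001], [1.0, -0.014, -0.0], [-0.0, 0.001, -1.0]]
force: [-1.5, -2.0, 5.8]
grip_width: 59.8
finger_force: 30.0
```

move_arm(
  increments=[
    {"fingers":0,"xyz":[-0.0039,0,0.0002],"yaw":0},
    {"fingers":0,"xyz":[-0.0039,0,0.0004],"yaw":0},
    {"fingers":0,"xyz":[-0.0039,0,0.0006],"yaw":0},
    {"fingers":0,"xyz":[-0.0039,0,0.0008],"yaw":0},
    {"fingers":0,"xyz":[-0.0039,0,0.001],"yaw":0},
  ],
)

```text
time: 9.73
ee_pos: [541.7, 21.5, 120.6]
tcp_rot: [[0.014, 1.0, 0.001], [1.0, -0.014, 0.001], [0.001, 0.001, -1.0]]
force: [-2.4, 4.5, 13.8]
grip_width: 59.6
finger_force: 30.0
```

move_arm(
  increments=[
    {"fingers":0,"xyz":[-0.0034,0,0.0006],"yaw":0},
    {"fingers":0,"xyz":[-0.0034,0,0.0008],"yaw":0},
    {"fingers":0,"xyz":[-0.0034,0,0.001],"yaw":0},
    {"fingers":0,"xyz":[-0.0034,0,0.0012],"yaw":0},
    {"fingers":0,"xyz":[-0.0032,0,0.0014],"yaw":0},
  ],
)

```text
time: 10.15
ee_pos: [541.7, 4.6, 115.6]
tcp_rot: [[0.014, 1.0, 0.002], [1.0, -0.014, 0.001], [0.001, 0.002, -1.0]]
force: [-0.6, 5.0, 10.1]
grip_width: 60.1
finger_force: 30.0
```

move_arm(
  increments=[
    {"fingers":0,"xyz":[-0.0032,0,0.0013],"yaw":0},
    {"fingers":0,"xyz":[-0.0032,0,0.0015],"yaw":0},
    {"fingers":0,"xyz":[-0.0031,0,0.0016],"yaw":0},
    {"fingers":0,"xyz":[-0.0031,0,0.0018],"yaw":0},
    {"fingers":0,"xyz":[-0.0031,0,0.0019],"yaw":0},
  ],
)

```text
time: 10.57
ee_pos: [541.5, -11.2, 107.4]
tcp_rot: [[0.014, 1.0, 0.002], [1.0, -0.014, 0.0], [0.0, 0.002, -1.0]]
force: [0.3, 2.9, 7.5]
grip_width: 59.6
finger_force: 30.0
```

move_arm(
  increments=[
    {"fingers":0,"xyz":[-0.0029,0,0.0019],"yaw":0},
    {"fingers":0,"xyz":[-0.0029,0,0.0021],"yaw":0},
    {"fingers":0,"xyz":[-0.0028,0,0.0022],"yaw":0},
    {"fingers":0,"xyz":[-0.0027,0,0.0022],"yaw":0},
    {"fingers":0,"xyz":[-0.0025,0,0.0022],"yaw":0},
  ],
)

```text
time: 10.98
ee_pos: [541.5, -25.8, 97.1]
tcp_rot: [[0.014, 1.0, 0.002], [1.0, -0.014, -0.001], [-0.001, 0.002, -1.0]]
force: [-0.8, -5.1, 15.8]
grip_width: 59.6
finger_force: 30.0
```

```bash
python3 - <<'E'
from h import *
s=r.sense();print(s["time"],s["ee_pos"],s["force"])
c,im=snap("scene"); 
a=im[130:310,220:440]; a=cv2.resize(a,None,fx=3,fy=3,interpolation=cv2.INTER_CUBIC); save(a,"s3.png")
E
```

```text
10.9833 [541.51111489 -25.82991767  97.08819762] [-0.82531959 -5.10214204 15.78120688]
```

View pics/s3.png

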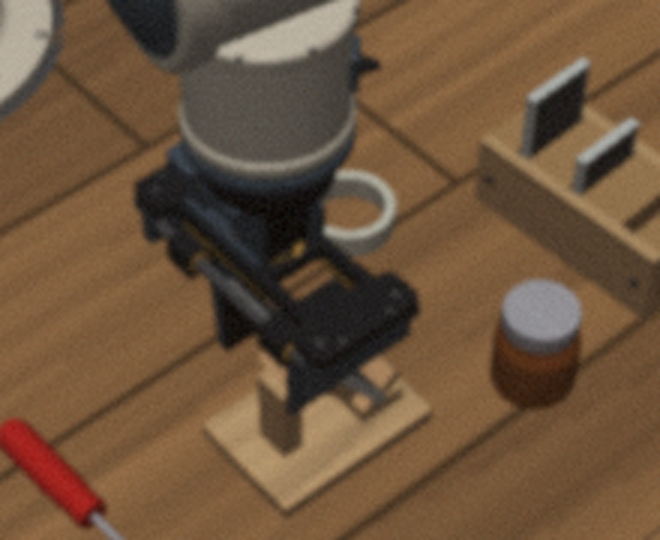

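move_arm(
  increments=[
    {"fingers":0.72,"xyz":[0,0,0],"yaw":0},
    {"fingers":0.8,"xyz":[0,0,0],"yaw":0},
    {"fingers":0.9,"xyz":[0,0,0],"yaw":0},
    {"fingers":1,"xyz":[0,0,0],"yaw":0},
    {"fingers":1,"xyz":[0,0,0],"yaw":0},
  ],
)

```text
time: 11.45
ee_pos: [540.6, -24.7, 96.2]
tcp_rot: [[0.014, 1.0, -0.0], [1.0, -0.014, 0.0], [0.0, -0.0, -1.0]]
force: [0.0, 0.2, -0.7]
grip_width: 89.1
finger_force: 0.0
```

move_arm(
  increments=[
    {"fingers":1,"xyz":[0,0,0],"yaw":0},
    {"fingers":1,"xyz":[0,0,0],"yaw":0},
    {"fingers":1,"xyz":[0,0,0],"yaw":0},
    {"fingers":1,"xyz":[0,0,0],"yaw":0},
    {"fingers":1,"xyz":[0,0,0],"yaw":0},
  ],
)

```text
time: 11.87
ee_pos: [540.7, -24.8, 96.2]
tcp_rot: [[0.014, 1.0, -0.0], [1.0, -0.014, -0.0], [-0.0, -0.0, -1.0]]
force: [0.7, 1.0, -0.4]
grip_width: 91.3
finger_force: 0.0
```

```bash
python3 - <<'E'
from h import *
np.set_printoptions(precision=1,suppress=True)
s=r.sense();print(s["time"],s["ee_pos"],s["force"])
c,im=snap("wrist"); b=im.copy()
# model of the leaning plate's outline
e=np.array([.0128,.9999,0]); ey=np.array([-.9999,.0128,0]); z=np.array([0,0,1]); O=np.array([540.3,8.8,35])+28.15*e
a=np.radians(40); sx=e*np.cos(a)+z*np.sin(a); sz=-e*np.sin(a)+z*np.cos(a)
for k in imaging.masks_of("long_plate","wrist")[:2]:
    print(k["p"],k["bbox"]); cs,_=cv2.findContours(k["pixels"].astype(np.uint8),0,2); cv2.drawContours(b,cs,-1,(255,0,0),1)
for x in(0,8):
    p=np.array([proj(c,O+x*sx+y*ey+l*sz) for y,l in((-30,0),(30,0),(30,150),(-30,150))]); print(p)
    cv2.polylines(b,[p.astype(np.int32)],True,(0,255,0) if x else (0,0,255),1)
save(b,"w_lean.png")
E
```

```text
11.8667 [540.7 -24.8  96.2] [ 0.7  1.  -0.4]
0.74 [250.1, 150.3, 144.1, 256.7]
[[366.4 164.4]
 [275.2 164.4]
 [249.9 419.1]
 [391.9 418.9]]
[[367.8 155.3]
 [273.8 155.3]
 [246.5 416.8]
 [395.3 416.7]]
```

View pics/w_lean.png

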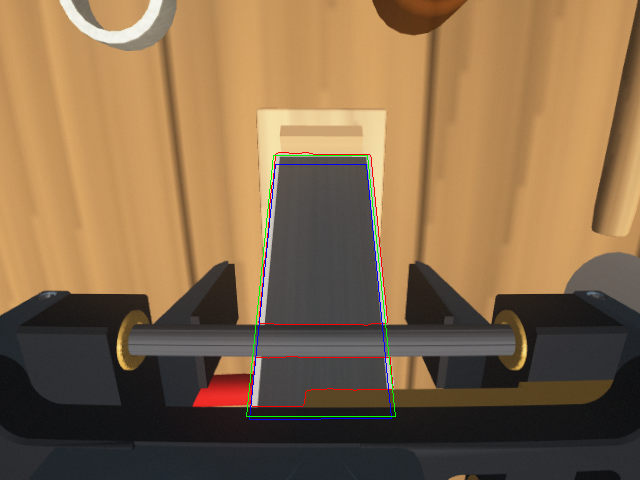

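move_arm(
  increments=[
    {"fingers":0.5,"xyz":[0,0,0],"yaw":0},
    {"fingers":0.4,"xyz":[0,0,0],"yaw":0},
    {"fingers":0,"xyz":[0,0,0],"yaw":0},
    {"fingers":0,"xyz":[0,0,0],"yaw":0},
    {"fingers":0,"xyz":[0,0,0],"yaw":0},
  ],
)

```text
time: 12.38
ee_pos: [540.7, -24.8, 96.2]
tcp_rot: [[0.014, 1.0, 0.0], [1.0, -0.014, -0.0], [-0.0, 0.0, -1.0]]
force: [2.1, -0.6, 0.8]
grip_width: 61.0
finger_force: 0.5
```

move_arm(
  increments=[
    {"fingers":0,"xyz":[0,0,0],"yaw":0},
    {"fingers":0,"xyz":[0,0,0],"yaw":0},
    {"fingers":0,"xyz":[0,0,0],"yaw":0},
    {"fingers":0,"xyz":[0,0,-0.005],"yaw":0},
    {"fingers":0,"xyz":[0,0,-0.015],"yaw":0},
  ],
)

```text
time: 12.8
ee_pos: [539.4, -24.6, 115.1]
tcp_rot: [[0.014, 1.0, -0.003], [1.0, -0.014, 0.001], [0.0, -0.003, -1.0]]
force: [-0.8, -1.3, -2.0]
grip_width: 60.2
finger_force: 29.9
```

move_arm(
  increments=[
    {"fingers":0,"xyz":[0,0,-0.025],"yaw":0},
    {"fingers":0,"xyz":[0,0,-0.025],"yaw":0},
    {"fingers":0,"xyz":[0,0,-0.025],"yaw":0},
    {"fingers":0,"xyz":[0,0,-0.015],"yaw":0},
    {"fingers":0,"xyz":[0,0,0],"yaw":0},
  ],
)

```text
time: 13.22
ee_pos: [542.2, -25.0, 209.7]
tcp_rot: [[0.014, 1.0, 0.005], [1.0, -0.014, -0.001], [-0.001, 0.005, -1.0]]
force: [0.9, -0.1, -1.6]
grip_width: 59.7
finger_force: 29.9
```

move_arm(
  increments=[
    {"fingers":0,"xyz":[0,0,0],"yaw":-7},
    {"fingers":0,"xyz":[0,0,0],"yaw":-7},
    {"fingers":0,"xyz":[0,0,0],"yaw":-7},
    {"fingers":0,"xyz":[0,0,0],"yaw":-7},
    {"fingers":0,"xyz":[0,0,0],"yaw":-7},
  ],
)

```text
time: 13.63
ee_pos: [540.1, -24.7, 205.3]
tcp_rot: [[-0.567, 0.824, -0.001], [0.824, 0.567, 0.0], [0.001, -0.001, -1.0]]
force: [-0.5, 0.3, -2.0]
grip_width: 59.8
finger_force: 29.9
```

move_arm(
  increments=[
    {"fingers":0,"xyz":[0,0,0],"yaw":-7},
    {"fingers":0,"xyz":[0,0,0],"yaw":-7},
    {"fingers":0,"xyz":[0,0,0],"yaw":-7},
    {"fingers":0,"xyz":[0,0,0],"yaw":-7},
    {"fingers":0,"xyz":[0,0,0],"yaw":-7},
  ],
)

```text
time: 14.05
ee_pos: [540.1, -24.7, 205.3]
tcp_rot: [[-0.937, 0.349, -0.001], [0.349, 0.937, 0.0], [0.001, -0.0, -1.0]]
force: [0.0, 0.6, -1.9]
grip_width: 59.7
finger_force: 29.9
```

move_arm(
  increments=[
    {"fingers":0,"xyz":[0,0,0],"yaw":-7.1},
    {"fingers":0,"xyz":[0,0,0],"yaw":0},
    {"fingers":0,"xyz":[0,0,0],"yaw":0},
    {"fingers":0,"xyz":[0,0,0],"yaw":0},
    {"fingers":0,"xyz":[0,0,0],"yaw":0},
  ],
)

```text
time: 14.47
ee_pos: [540.5, -24.7, 206.0]
tcp_rot: [[-0.971, 0.24, -0.0], [0.24, 0.971, 0.0], [0.0, -0.0, -1.0]]
force: [0.5, -0.9, -2.0]
grip_width: 59.9
finger_force: 29.9
```

```bash
python3 - <<'E'
from h import *
s=r.sense();R=np.array(s["tcp_rot"]);p=np.array(s["ee_pos"]);print(p,R,np.degrees(np.arctan2(R[1,0],R[0,0])),s["joint_pos"])
H=np.array([569,-329,0]);a=np.radians(-13.6);u=np.array([np.cos(a),np.sin(a),0])
T=H-10.1*u; T[2]=p[2]; print(T,R.T@(T-p))
E
```

```text
[540.53017154 -24.73363323 205.98975137] [[-9.70779167e-01  2.39974322e-01 -3.65491958e-04]
 [ 2.39974315e-01  9.70779236e-01  6.30229778e-05]
 [ 3.69935900e-04 -2.65272883e-05 -9.99999931e-01]] 166.11497460847497 [-1.56100577e-01  3.84649261e-01  1.56317777e+00  5.84429753e-06
  1.19413647e+00 -1.48455965e+00]
[ 559.18319389 -326.62506466  205.98975137] [-9.05541550e+01 -2.88593687e+02 -2.58436267e-02]
```

move_arm(
  increments=[
    {"fingers":0,"xyz":[-0.0113,-0.0361,0],"yaw":0},
    {"fingers":0,"xyz":[-0.0113,-0.0361,0],"yaw":0},
    {"fingers":0,"xyz":[-0.0113,-0.0361,0],"yaw":0},
    {"fingers":0,"xyz":[-0.0113,-0.0361,0],"yaw":0},
    {"fingers":0,"xyz":[-0.0113,-0.0361,0],"yaw":0},
  ],
)

```text
time: 14.88
ee_pos: [552.6, -215.3, 206.2]
tcp_rot: [[-0.971, 0.239, 0.0], [0.239, 0.971, -0.0], [-0.0, 0.0, -1.0]]
force: [1.5, 0.2, -1.3]
grip_width: 59.3
finger_force: 30.0
```

move_arm(
  increments=[
    {"fingers":0,"xyz":[-0.0113,-0.0361,0],"yaw":0},
    {"fingers":0,"xyz":[-0.0113,-0.0361,0],"yaw":0},
    {"fingers":0,"xyz":[-0.0113,-0.0361,0],"yaw":0},
    {"fingers":0,"xyz":[0,0,0.03],"yaw":0},
    {"fingers":0,"xyz":[0,0,0.03],"yaw":0},
  ],
)

```text
time: 15.3
ee_pos: [560.9, -329.9, 146.5]
tcp_rot: [[-0.97, 0.242, 0.003], [0.242, 0.97, -0.003], [-0.004, -0.002, -1.0]]
force: [-0.2, 0.3, -1.8]
grip_width: 60.2
finger_force: 29.9
```

move_arm(
  increments=[
    {"fingers":0,"xyz":[0,0,0.01],"yaw":0},
    {"fingers":0,"xyz":[0,0,0],"yaw":0},
    {"fingers":0,"xyz":[0,0,0],"yaw":0},
    {"fingers":0,"xyz":[0,0,0],"yaw":0},
    {"fingers":0,"xyz":[0,0,0],"yaw":0},
  ],
)

```text
time: 15.72
ee_pos: [561.0, -327.0, 138.1]
tcp_rot: [[-0.972, 0.237, 0.002], [0.237, 0.972, -0.002], [-0.003, -0.001, -1.0]]
force: [-1.1, -0.4, -0.5]
grip_width: 59.6
finger_force: 29.9
```

```bash
cat >> h.py <<'E'
def plate(p,R,th,s=101):
    # corners of the held plate tilted th deg, top leaning to -tool x; grasp 19 above TCP
    u=-R[:,0]; z=np.array([0,0,1.]); y=R[:,1]; a=np.radians(th); d=u*np.sin(a)+z*np.cos(a); n=-u*np.cos(a)+z*np.sin(a)
    g=p+[0,0,19.]
    return [g+x*n+w*y+(l-s)*d for x in(-4,4) for w in(-30,30) for l in(0,150)]
E
python3 - <<'E'
from h import *
s=r.sense();R=np.array(s["tcp_rot"]);p=np.array(s["ee_pos"]);print(s["time"],p,s["force"])
for n in("wrist","scene"):
    c,im=snap(n); b=im.copy(); ms=imaging.masks_of("long_plate",n); print(n,[(round(k["p"],2),np.round(k["bbox"])) for k in ms])
    for th in(0,20,35,40,45):
        q=np.array([proj(c,x) for x in plate(p,R,th)],np.float32); print(th,cv2.boundingRect(q))
        hull=cv2.convexHull(q).astype(np.int32); M=np.zeros((480,640),np.uint8); cv2.fillPoly(M,[hull],1)
        if ms: print("  iou",[round((k["pixels"]&(M>0)).sum()/(k["pixels"]|(M>0)).sum(),2) for k in ms])
    save(b,"hold_%s.png"%n)
E
```

```text
15.7167 [ 561.04133434 -326.98324362  138.07224138] [-1.08599248 -0.36154943 -0.47592779]
wrist [(0.56, array([251., 154., 141., 233.]))]
0 (236, 240, 172, 144)
  iou [np.float64(0.44)]
20 (240, 197, 163, 215)
  iou [np.float64(0.57)]
35 (245, 166, 154, 255)
  iou [np.float64(0.67)]
40 (247, 156, 150, 265)
  iou [np.float64(0.72)]
45 (249, 146, 146, 275)
  iou [np.float64(0.71)]
scene [(0.64, array([158., 318.,  40.,  27.])), (0.62, array([413., 172.,  17.,  23.]))]
0 (151, 305, 55, 64)
  iou [np.float64(0.27), np.float64(0.0)]
20 (155, 314, 44, 38)
  iou [np.float64(0.56), np.float64(0.0)]
35 (158, 321, 39, 21)
  iou [np.float64(0.52), np.float64(0.0)]
40 (158, 316, 40, 29)
  iou [np.float64(0.85), np.float64(0.0)]
45 (156, 312, 43, 35)
  iou [np.float64(0.64), np.float64(0.0)]
```

move_arm(
  increments=[
    {"fingers":0,"xyz":[0.0005,0,0.009],"yaw":0},
    {"fingers":0,"xyz":[0.0005,0,0.009],"yaw":0},
    {"fingers":0,"xyz":[0,0,0.006],"yaw":0},
    {"fingers":0,"xyz":[0,0,0],"yaw":0},
    {"fingers":0,"xyz":[0,0,0],"yaw":0},
  ],
)

```text
time: 16.33
ee_pos: [558.8, -326.3, 111.3]
tcp_rot: [[-0.972, 0.237, -0.001], [0.237, 0.972, 0.001], [0.001, 0.0, -1.0]]
force: [0.2, 0.5, -2.3]
grip_width: 60.1
finger_force: 30.0
```

move_arm(
  increments=[
    {"fingers":0,"xyz":[0,0,0],"yaw":0},
    {"fingers":0,"xyz":[0,0,0.001],"yaw":0},
    {"fingers":0,"xyz":[0,0,0.001],"yaw":0},
    {"fingers":0,"xyz":[0,0,0.001],"yaw":0},
    {"fingers":0,"xyz":[0,0,0],"yaw":0},
  ],
)

```text
time: 16.75
ee_pos: [559.6, -326.8, 109.7]
tcp_rot: [[-0.972, 0.237, 0.001], [0.237, 0.972, -0.001], [-0.001, -0.0, -1.0]]
force: [0.9, -0.9, 2.9]
grip_width: 59.8
finger_force: 30.0
```

move_arm(
  increments=[
    {"fingers":0,"xyz":[-0.0024,0,0.002],"yaw":0},
    {"fingers":0,"xyz":[-0.0023,0,0.0021],"yaw":0},
    {"fingers":0,"xyz":[-0.0022,0,0.0022],"yaw":0},
    {"fingers":0,"xyz":[-0.0021,0,0.0023],"yaw":0},
    {"fingers":0,"xyz":[-0.002,0,0.0024],"yaw":0},
  ],
)

```text
time: 17.17
ee_pos: [570.5, -329.4, 98.5]
tcp_rot: [[-0.972, 0.237, 0.001], [0.237, 0.972, -0.001], [-0.001, -0.0, -1.0]]
force: [2.8, 0.4, 6.5]
grip_width: 59.6
finger_force: 30.0
```

move_arm(
  increments=[
    {"fingers":0,"xyz":[-0.002,0,0.0025],"yaw":0},
    {"fingers":0,"xyz":[-0.0019,0,0.0026],"yaw":0},
    {"fingers":0,"xyz":[-0.0018,0,0.0028],"yaw":0},
    {"fingers":0,"xyz":[-0.0017,0,0.0028],"yaw":0},
    {"fingers":0,"xyz":[-0.0016,0,0.003],"yaw":0},
  ],
)

```text
time: 17.58
ee_pos: [580.1, -331.8, 85.1]
tcp_rot: [[-0.972, 0.237, 0.003], [0.237, 0.972, -0.001], [-0.003, -0.001, -1.0]]
force: [6.2, -0.8, 7.6]
grip_width: 59.8
finger_force: 30.0
```

move_arm(
  increments=[
    {"fingers":0,"xyz":[-0.0017,0,0.003],"yaw":0},
    {"fingers":0,"xyz":[-0.0016,0,0.003],"yaw":0},
    {"fingers":0,"xyz":[-0.0016,0,0.0031],"yaw":0},
    {"fingers":0,"xyz":[-0.0015,0,0.0032],"yaw":0},
    {"fingers":0,"xyz":[-0.0014,0,0.0033],"yaw":0},
  ],
)

```text
time: 18.0
ee_pos: [587.5, -333.7, 69.3]
tcp_rot: [[-0.972, 0.237, 0.002], [0.237, 0.972, -0.001], [-0.002, -0.001, -1.0]]
force: [4.9, -1.0, 5.2]
grip_width: 59.7
finger_force: 30.0
```

move_arm(
  increments=[
    {"fingers":0,"xyz":[-0.0013,0,0.0033],"yaw":0},
    {"fingers":0,"xyz":[-0.0012,0,0.0033],"yaw":0},
    {"fingers":0,"xyz":[-0.0011,0,0.0034],"yaw":0},
    {"fingers":0,"xyz":[-0.0009,0,0.0034],"yaw":0},
    {"fingers":0,"xyz":[-0.0007,0,0.0034],"yaw":0},
  ],
)

```text
time: 18.42
ee_pos: [591.4, -334.4, 51.8]
tcp_rot: [[-0.972, 0.237, 0.0], [0.237, 0.972, -0.0], [-0.0, -0.0, -1.0]]
force: [2.7, -0.7, 3.4]
grip_width: 59.7
finger_force: 30.0
```

```bash
python3 - <<'E'
from h import *
s=r.sense();R=np.array(s["tcp_rot"]);p=np.array(s["ee_pos"]);print(s["time"],p,s["force"])
c,im=snap("scene"); ms=imaging.masks_of("long_plate","scene"); print([(round(k["p"],2),np.round(k["bbox"])) for k in ms])
for th in(65,70,75,80,85,90):
    q=np.array([proj(c,x) for x in plate(p,R,th)],np.float32)
    M=np.zeros((480,640),np.uint8); cv2.fillPoly(M,[cv2.convexHull(q).astype(np.int32)],1)
    print(th,cv2.boundingRect(q),[round((k["pixels"]&(M>0)).sum()/(k["pixels"]|(M>0)).sum(),2) for k in ms])
a=cv2.resize(im[290:460,110:290],None,fx=3.3,fy=3.3,interpolation=cv2.INTER_CUBIC); save(a,"s4.png")
E
```

```text
18.4167 [ 591.38542439 -334.42637694   51.79264986] [ 2.6510599  -0.73213294  3.38884483]
[(0.85, array([172., 334.,  47.,  66.])), (0.24, array([305., 236.,  50.,  34.]))]
65 (165, 333, 53, 64) [np.float64(0.49), np.float64(0.0)]
70 (163, 329, 55, 69) [np.float64(0.48), np.float64(0.0)]
75 (162, 326, 57, 74) [np.float64(0.47), np.float64(0.0)]
80 (161, 323, 59, 78) [np.float64(0.45), np.float64(0.0)]
85 (159, 320, 61, 82) [np.float64(0.43), np.float64(0.0)]
90 (158, 317, 62, 86) [np.float64(0.41), np.float64(0.0)]
```

move_arm(
  increments=[
    {"fingers":0,"xyz":[-0.0008,0,0.0034],"yaw":0},
    {"fingers":0,"xyz":[-0.0007,0,0.0034],"yaw":0},
    {"fingers":0,"xyz":[-0.0005,0,0.0034],"yaw":0},
    {"fingers":0,"xyz":[-0.0003,0,0.0034],"yaw":0},
    {"fingers":0,"xyz":[0,0,0.002],"yaw":0},
  ],
)

```text
time: 18.93
ee_pos: [593.4, -334.8, 35.9]
tcp_rot: [[-0.972, 0.237, -0.0], [0.237, 0.972, 0.0], [0.0, 0.0, -1.0]]
force: [1.4, -0.9, 3.6]
grip_width: 59.7
finger_force: 30.0
```

move_arm(
  increments=[
    {"fingers":0,"xyz":[0,0,0.0005],"yaw":0},
    {"fingers":0,"xyz":[0,0,0.0005],"yaw":0},
    {"fingers":0,"xyz":[0,0,0.0005],"yaw":0},
    {"fingers":0,"xyz":[0,0,0],"yaw":0},
    {"fingers":0,"xyz":[0,0,0],"yaw":0},
  ],
)

```text
time: 19.35
ee_pos: [593.5, -334.9, 35.1]
tcp_rot: [[-0.972, 0.237, 0.0], [0.237, 0.972, -0.0], [-0.0, -0.0, -1.0]]
force: [1.5, -0.2, 2.1]
grip_width: 59.7
finger_force: 30.0
```

move_arm(
  increments=[
    {"fingers":0,"xyz":[0,0,0.0005],"yaw":0},
    {"fingers":0,"xyz":[0,0,0.0005],"yaw":0},
    {"fingers":0,"xyz":[0,0,0.0005],"yaw":0},
    {"fingers":0,"xyz":[0,0,0],"yaw":0},
    {"fingers":0,"xyz":[0,0,0],"yaw":0},
  ],
)

```text
time: 19.77
ee_pos: [593.5, -334.9, 33.5]
tcp_rot: [[-0.972, 0.237, 0.0], [0.237, 0.972, -0.0], [-0.0, -0.0, -1.0]]
force: [2.5, 0.2, 2.1]
grip_width: 59.7
finger_force: 30.0
```

```bash
python3 - <<'E'
from h import *
s=r.sense();print(s["ee_pos"],s["force"],s["torque"])
c,im=snap("wrist")
b=im.copy()
H=np.array([569,-329,0]);a=np.radians(-13.6);u=np.array([np.cos(a),np.sin(a),0]);v=np.array([-u[1],u[0],0])
for L,W,z,col in((75,30,58,(0,255,0)),(79,22,50,(0,0,255)),(115,50,12,(255,0,0))):
    q=np.array([proj(c,H+i*L*u+j*W*v+[0,0,z]) for i,j in((1,1),(1,-1),(-1,-1),(-1,1))]); cv2.polylines(b,[q.astype(np.int32)],True,col,1)
save(b,"w_flat.png")
E
```

```text
[ 593.49280435 -334.8829894    33.52261451] [2.48704908 0.24798505 2.06077549] [ 0.17521094 -0.2490638  -0.05667746]
```

move_arm(
  increments=[
    {"fingers":0,"xyz":[0,0,0.0005],"yaw":0},
    {"fingers":0,"xyz":[0,0,0.0005],"yaw":0},
    {"fingers":0,"xyz":[0,0,0.0005],"yaw":0},
    {"fingers":0,"xyz":[0,0,0.0005],"yaw":0},
    {"fingers":0,"xyz":[0,0,0],"yaw":0},
  ],
)

```text
time: 20.23
ee_pos: [593.6, -334.9, 32.8]
tcp_rot: [[-0.972, 0.237, 0.001], [0.237, 0.972, -0.0], [-0.001, -0.0, -1.0]]
force: [-2.4, 3.1, 20.7]
grip_width: 59.6
finger_force: 30.0
```

View pics/w_flat.png

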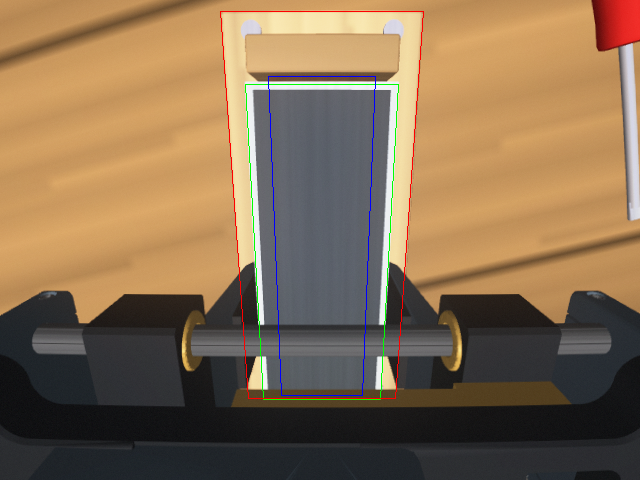

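move_arm(
  increments=[
    {"fingers":0,"xyz":[0,0,-0.0007],"yaw":0},
    {"fingers":0.7,"xyz":[0,0,0],"yaw":0},
    {"fingers":0.8,"xyz":[0,0,0],"yaw":0},
    {"fingers":0.9,"xyz":[0,0,0],"yaw":0},
    {"fingers":1,"xyz":[0,0,0],"yaw":0},
  ],
)

```text
time: 20.65
ee_pos: [593.1, -334.7, 31.8]
tcp_rot: [[-0.972, 0.237, -0.001], [0.237, 0.972, 0.0], [0.001, 0.0, -1.0]]
force: [0.4, 0.4, 0.0]
grip_width: 80.8
finger_force: 0.0
```

move_arm(
  increments=[
    {"fingers":1,"xyz":[0,0,0],"yaw":0},
    {"fingers":1,"xyz":[0,0,0],"yaw":0},
    {"fingers":1,"xyz":[0,0,-0.01],"yaw":0},
    {"fingers":1,"xyz":[0,0,-0.03],"yaw":0},
    {"fingers":1,"xyz":[0,0,-0.03],"yaw":0},
  ],
)

```text
time: 21.07
ee_pos: [592.7, -334.4, 102.6]
tcp_rot: [[-0.972, 0.237, -0.002], [0.237, 0.972, 0.001], [0.002, 0.001, -1.0]]
force: [1.0, -1.2, 0.4]
grip_width: 91.0
finger_force: 0.0
```

move_arm(
  increments=[
    {"fingers":1,"xyz":[-0.01,0,-0.03],"yaw":0},
    {"fingers":1,"xyz":[-0.015,0,-0.03],"yaw":0},
    {"fingers":1,"xyz":[-0.015,0,-0.03],"yaw":0},
    {"fingers":1,"xyz":[0,0,0],"yaw":0},
    {"fingers":1,"xyz":[0,0,0],"yaw":0},
  ],
)

```text
time: 21.48
ee_pos: [633.6, -344.9, 194.8]
tcp_rot: [[-0.972, 0.236, 0.004], [0.236, 0.972, -0.002], [-0.004, -0.001, -1.0]]
force: [0.2, 0.1, -1.8]
grip_width: 91.1
finger_force: 0.0
```

```bash
python3 - <<'E'
from h import *
s=r.sense();print(s["time"],s["ee_pos"],s["force"])
H=np.array([569,-329,0]);a=np.radians(-13.6);u=np.array([np.cos(a),np.sin(a),0]);v=np.array([-u[1],u[0],0])
B=np.array([u,v])
for n in("wrist","top","scene"):
    c,im=snap(n)
    for q,z in(("long_plate",58),("holder",12)):
        for k in imaging.masks_of(q,n)[:2]:
            cs,_=cv2.findContours(k["pixels"].astype(np.uint8),0,2); m=max(cs,key=cv2.contourArea)
            W=np.array([B@(atz(c,t[0],z)-H) for t in m],np.float32); print(n,q,round(k["p"],2),[np.round(t,1) for t in cv2.minAreaRect(W)],np.round(W.min(0),1),np.round(W.max(0),1))
    q,_=None,None
E
```

```text
21.4833 [ 633.55303062 -344.89708201  194.75370263] [ 0.22946689  0.12763998 -1.76954926]
wrist long_plate 0.64 [array([-0.6,  0.1]), array([150.1,  61.4]), np.float64(0.1)] [-75.7 -30.7] [74.4 30.8]
wrist holder 0.84 [array([-0.1,  0.2]), array([229.6, 101.8]), np.float64(0.0)] [-115.   -50.7] [114.7  51.1]
top long_plate 0.65 [array([1.1, 7. ]), array([152.5,  49.6]), np.float64(0.0)] [-75.1 -17.8] [77.4 31.8]
top holder 0.72 [array([12.1, 13.3]), array([ 85.8, 204.7]), np.float64(87.2)] [-91.9 -33.9] [115.5  55. ]
top holder 0.68 [array([-430.5,   25.8]), array([50.9, 29. ]), np.float64(72.8)] [-442.1   -1.6] [-411.    46.8]
scene long_plate 0.75 [array([17.2, -1.8]), array([ 60.2, 122.3]), np.float64(89.9)] [-44. -32.] [78.3 28.4]
scene holder 0.78 [array([23.5, -1.6]), array([191.9, 103.4]), np.float64(0.6)] [-72.9 -53.5] [119.7  49.9]
scene holder 0.65 [array([ 14.5, 654. ]), array([ 80.4, 124.4]), np.float64(17.6)] [-36.6 590.7] [ 70.1 719.4]
```

```bash
python3 -c "
from workcell import finish_job; print(finish_job())"
```

```text
the job is handed in; nothing more can be done
None
```

The long plate was lifted out of the rack, leaned on the rest and let go, then laid flat on the holder bed, about 0.5 mm off centre and square by the wrist camera; I handed the job in at about 21.5 s and got no verdict back.

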